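Wind the guarded bench vice closed on the module box

TASK

Wind the vice's handwheel clockwise, peg after peg across the open side of its guard, until the jaw has pushed the grey module box square against the sprung plate and just grips it, then give the wheel about a quarter turn more, so that the sprung plate is pressed back about half of its 10 mm travel. Do not bottom the plate out, and leave the box clamped flat on the vice bed with the loose things around it undisturbed.

Things in the scene. Friction and masses are not known exactly. Their poses are not given: they have to be found in the camera images.
- vice: Grey vice fixed to the bench, base 160 x 345 x 12 mm. Origin on the bench under the bed; y runs from handwheel (-y) to fixed jaw (+y), x away from the robot; yaw up to 0.25 rad. Bed at z = 12 mm. Along y: handwheel (axis at y = -135 mm, x = 0), moving jaw (96 mm wide in x, top z = 44 mm), box, sprung plate (86 mm wide, z 13 to 43 mm), fixed jaw (top z = 46 mm).
- wheel_axis (a point): Centre of the handwheel's upper disc face, on its vertical axis, at z = 60 mm. Steel disc 136 mm across; hub of radius 20 mm up to z = 76 mm. Three upright black pegs, 14 mm thick, stand on the disc at 55 mm radius, 120 deg apart, from z = 60 to 91 mm. In the vice frame peg k lies in direction 180 deg + (k-1) x 120 deg - wheel angle, anticlockwise from x.
- guard_edge (a point): Middle of the straight upper edge of the fixed grey half-round guard (radius 76 mm about the wheel axis) that roofs the far half of the wheel: roof from z = 103 to 106 mm over all vice x > 15 mm, wall behind. The near half (x < 15 mm) is open from above. The pegs pass under the roof; fingers cannot.
- wheel (a joint): Handwheel angle in rad, growing clockwise seen from above, which closes the vice; range 0 (open) to 22, starts between 6.0 and 9.8. One turn moves the jaw 20 mm. Stiff: about 0.18 N m (3.3 N at a peg), about 1.5 N more at a peg once the plate is pressed half way; it stays where it is left.
- peg_1 (a point): Centre of the top of peg 1, z = 91 mm.
- peg_2 (a point): Centre of the top of peg 2, z = 91 mm.
- peg_3 (a point): Centre of the top of peg 3, z = 91 mm.
- jaw_face (a point): Middle of the moving jaw's gripping face, at y = -40 mm + 3.183 mm per rad of the wheel in the vice frame; the jaw is driven only by the wheel, towards +y.
- plate_face (a point): Middle of the sprung plate's gripping face, at y = +60 mm in the vice frame while nothing presses on it.
- plate (a joint): How far the aluminium sprung plate is pressed back towards the fixed jaw, in m: 0 untouched, 0.010 bottomed out; spring of 5 N per mm.
- module: Loose grey plastic box 49 x 74 x 27 mm, about 0.1 kg, on the vice bed between jaw and plate, 74 mm side roughly along them, up to 0.1 rad askew. Origin: centre of underside; body x along the 49 mm side, z up. The closing jaw squares it (it takes up 47 to 48 mm there); it is first gripped at a wheel angle of about 16.4 rad.
- cutters: Loose side cutters 122 mm long with red handles on the bench, a bystander.
- driver: Loose screwdriver with yellow handle, 180 mm long, on the bench, a bystander.
- wick: Loose small reel, 29 mm across and 11 mm high, in front of the vice, a bystander.
- tin: Loose round flat tin, 31 mm across and 10 mm high, in front of the vice, a bystander.
- tape: Loose roll of tape 80 mm across and 19 mm high, right of the vice, a bystander.
- tray: Loose open parts tray 68 x 150 x 24 mm, left of the vice, a bystander.
Mind the look-alikes: they are no part of the job. There is more than one size of the module; the one meant has the size given above.

How it is judged:
At the end, for the whole second after the job is handed in: The sprung plate is held pressed back 3 to 7 mm of its 10 mm by the box; the box lies flat on the bed (within 0.06 rad, origin 9 to 16 mm above the bench) and square to the jaws (0.06 rad); box and wheel are at rest (value of joint plate between 0.003 and 0.007 m and angle between module's own z axis and vertical below 0.06 rad and angle between the x axis of module and the y axis of vice, either way round below 0.06 rad and z of module in the frame of vice between 0.009 and 0.016 m and linear speed of module below 0.01 m/s and velocity of joint wheel between -0.05 and 0.05 rad/s); the robot touches nothing.
It fails at once if the sprung plate is bottomed out (pressed back more than 9 mm) (value of joint plate above 0.009 m).
It fails at once if a loose bystander is moved by more than 30 mm (distance of any of cutters, driver, wick, tin, tape, tray from where it was at the start of the episode above 0.03 m).
It also fails if it takes over 67 s, if anything falls off the work surface, if the arm or the gripper's body presses on something with over 40 N, if the wrist force passes 120 N, or if a joint passes its speed limit or range.

ROBOT

A 7-joint arm with a two-finger parallel gripper is mounted at the origin on a cart in front of the work surface, level with it; the furniture and walls round the work are solid. World frame = base frame: x ahead of the robot, y to its left, z up, the work surface at z = 0. Lengths are in m, angles in rad, forces in N, time in s.
With the tool pointing down it reaches from about 0.425 to 0.875 m from the base axis. Payload 8.4 kg.
Tool frame: the origin (TCP) lies on the centre line of the jaws, within the pads' length; the fingertips stand 17 mm ahead of it and the grasp point (between the pads) lies 2 mm behind it; z points along the fingers, y is the line along which they close (so a half turn about z gives the same grasp; the last joint's range is limited). The gripper opens to 87 mm and grips with 3 to 60 N. Pads are 19 mm wide; open, the fingers measure 117 mm over their backs; the gripper's body (75 mm by 190 mm) begins 51 mm behind the grasp point.
Start: joints at [1.053, 0.333, 0.04, 1.465, -0.013, 1.343, -0.059], TCP at [0.264, -0.594, 0.24] pointing down, gripper open.
Joint ranges: [-2.58, 2.58], [-0.38, 2.09], [-1.3, 1.39], [0.25, 2.4], [-1.5, 4.64], [0.08, 2.09], [-2.65, 2.65]. Speed limits (rad/s): [2.22, 2.22, 2.79, 2.79, 3.14, 3.14, 3.14].

INTERFACE

Orientations are given as a unit quaternion [x, y, z, w].
In Python, from plant import r gives the robot as it stands. The module is installed in compiled form; this text tells all that it offers. Calls block until the motion is done:
- r.reach(position, orientation): joint-space move of the TCP to a pose.
- r.movel(position, rotation=None, vel=0.15, force_limit=None): straight line of the TCP; rotation=None keeps the orientation; vel is the mean speed in m/s. With force_limit (N) it stops when the force on the tool has changed by that much, and returns True; else False.
- r.move_joints(angles): joint-space move.
- r.set_gripper(opening): opening from 0.0 (shut) to 1.0 (fully open); the grip force is fixed at half the most; returns when the fingers have stopped.
- r.wait(seconds).
- r.solve_ik(position, orientation): joint angles nearest the present ones, or None.
- r.sense(): the state.
- r.camera(name): name is "side" or "top" or "wrist"; returns the picture (400x640x3 uint8, red, green, blue); there is no depth.
- r.camera_info(name): a dict with "fx", "fy", "cx", "cy" (pixels), "extrinsics" (4x4, takes a point from camera to world coordinates); the wrist camera has in their place "T_tool_cam" (4x4, takes a point from camera to tool coordinates, whose origin is the TCP and whose axes are the flange's). Camera axes: x right, y down, z forward; pixel columns grow to the right and rows downward; lengths in m; the calibration is good to about 2 mm. The wrist camera is an equidistant fisheye: a pixel r from the principal point sees the ray r / f radians off the axis. A picture is of the moment at which its call begins: read the wrist's pose just before it. camera_info takes no time and is no camera call.
A pose or a line that the arm cannot do raises r.Unreachable and nothing moves.
- r.job_done(): hands the job in; it is judged then, once.
Trained networks look in the newest picture that a camera, given by its name, has taken for a name from the list of things; names that differ only in an ending like _2 or _b are one class to them, and where a whole thing is asked for, a point or a joint stands for the part that bears it (a point fixed in the world has none). Each returns a list of dicts, best first, with "confidence" (0 to 1); they miss things now and then, are a little off and sometimes report something else, mostly with a low value. They report only what shows in the picture. A call takes as long as a camera call. They do not tell look-alikes from the thing itself.
- r.spot_in(camera, name): "bbox" ([centre column, centre row, width, height] in pixels, round what is visible of it).
The state is a dict: "time": time; "qpos": joint angles; "dq": joint speeds; "effort": joint torques, N m; "tcp_pos": TCP position; "tool_rot": TCP orientation; "ft_force": force on the tool from outside, world axes, zero at the start; "wrist_torque": the same for the moment, N m; "finger_gap": opening from 0.0 (shut) to 1.0 (fully open); "grip_force": force on a finger pad.
Only numpy, scipy, OpenCV 4.12 (cv2) and the standard library are available. Lean on these libraries where they do the work, as an engineer would, in place of code of your own. Each camera call takes 0.05 s, during which the arm holds its last target. There are 200 camera calls.

## Working session

There is one attempt and no reset: what is moved stays moved. The work goes in short steps, each a Python script; the robot and the scene stay as the last script left them, time stands still between calls to the robot, and variables do not carry over. Pictures are saved under pics/ and viewed, at most 10 in all, crops included, and the job is handed in when it is done.

```bash
mkdir -p pics; ls
python3 - <<'E'
from plant import r
import cv2,numpy as np
s=r.sense();print(s['time'],s['tcp_pos'],s['tool_rot'],s['finger_gap'])
for c in('top','side'):
    im=r.camera(c);cv2.imwrite(f'pics/{c}0.png',im[:,:,::-1])
    i=r.camera_info(c);print(c,i['fx'],i['fy'],i['cx'],i['cy'],np.round(i['extrinsics'],4).tolist())
    for n in('vice','peg_1','wheel','module','plate','wick','tin','tape','tray','cutters','driver'):
        try: print(n,[(np.round(d['bbox'],1).tolist(),round(d['confidence'],2)) for d in r.spot_in(c,n)][:4])
        except Exception as e: print(n,e)
i=r.camera_info('wrist');print(i)
E
```

```text
pics
0.0 [ 0.26412219 -0.59345291  0.23867578] [ 9.78155264e-01  2.07874124e-01 -2.25035123e-04 -7.59995523e-04] 0.9999454142872293
top 370.68794052069416 370.68794052069416 317.3597669739843 194.6089029161428 [[0.0195, -0.9976, 0.0669, 0.5133], [-0.9998, -0.019, 0.0077, -0.0033], [-0.0064, -0.0671, -0.9977, 1.3205], [0.0, 0.0, 0.0, 1.0]]
vice [([319.4, 198.3, 104.7, 53.5], 0.6), ([344.8, 211.0, 41.0, 26.4], 0.26)]
peg_1 [([344.8, 209.6, 41.0, 26.0], 0.84)]
wheel [([341.1, 207.8, 41.2, 27.5], 0.81)]
module [([294.5, 195.1, 20.3, 23.3], 0.85), ([259.5, 247.8, 14.8, 13.8], 0.74), ([314.8, 135.3, 13.1, 12.7], 0.54)]
plate [([284.3, 196.7, 8.8, 18.0], 0.61), ([307.7, 198.9, 12.0, 37.7], 0.34)]
wick [([282.9, 231.8, 12.8, 4.7], 0.37)]
tin [([312.9, 235.8, 6.5, 7.5], 0.4), ([408.4, 189.9, 21.3, 23.1], 0.21)]
tape [([410.4, 189.4, 23.6, 21.9], 0.72)]
tray [([210.6, 216.0, 48.9, 23.4], 0.85), ([316.1, 198.8, 96.0, 56.6], 0.39)]
cutters [([417.9, 238.1, 22.8, 30.2], 0.6)]
driver [([221.9, 243.2, 10.5, 20.4], 0.57)]
side 507.865321846654 507.865321846654 323.51818678062784 200.54369365979136 [
[... 434 characters left out ...]
7.5, 27.0], 0.21)]
wick [([359.0, 263.4, 9.0, 5.5], 0.51)]
tin []
tape []
tray [([302.9, 315.2, 42.1, 52.0], 0.6), ([326.4, 229.5, 104.4, 93.8], 0.33)]
cutters [([405.8, 200.2, 36.6, 12.7], 0.45)]
driver [([366.0, 312.4, 67.2, 12.1], 0.71)]
{'fx': 309.70691628693146, 'fy': 309.70691628693146, 'cx': 318.5107868591571, 'cy': 195.50915170840477, 'T_tool_cam': array([[ 1.29748975e-05, -9.64759946e-01, -2.63131613e-01,
         7.28209270e-02],
       [ 9.99999703e-01, -1.90384675e-04,  7.47346170e-04,
         2.45509746e-04],
       [-7.71105877e-04, -2.63131544e-01,  9.64759657e-01,
        -1.44847850e-01],
       [ 0.00000000e+00,  0.00000000e+00,  0.00000000e+00,
         1.00000000e+00]])}
```

Run:
```python
import cv2
a=cv2.imread('pics/top0.png')[165:265,255:385]
cv2.imwrite('pics/top_c.png',cv2.resize(a,None,fx=6,fy=6,interpolation=cv2.INTER_CUBIC)[:600])
```

```text
(no output)
```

View pics/top_c.png

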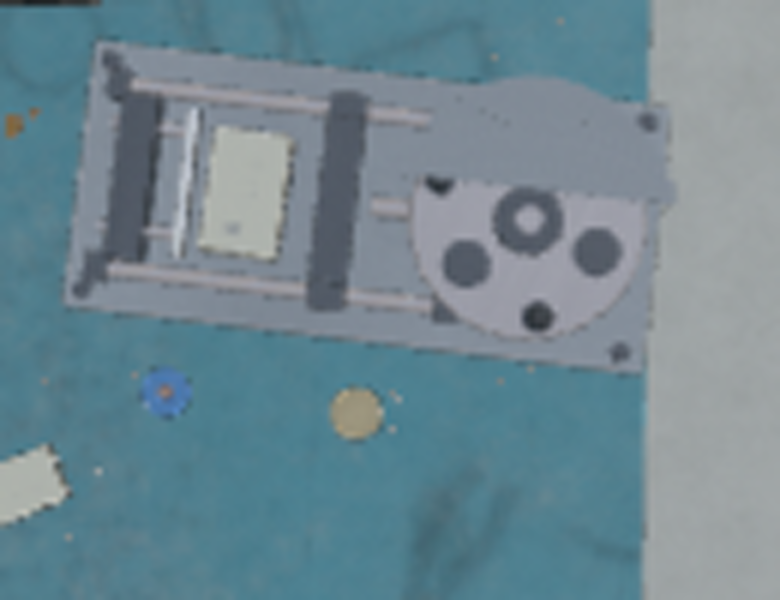

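The crop shows the module between plate (185,185) and jaw (335,200), and the hub at (528,222). Peg tops show at (538,317) in the open and at (440,185) half under the guard. The circles at (466,264) and (597,251) are flat disc holes. Three boxes could be the module: top-view pixels (294,195), (259,248) and (315,135). The one on the vice bed, at (294,195), is the one meant.

```bash
cat > h.py <<'E'
import numpy as np
from plant import r
from scipy.spatial.transform import Rotation as R
def px2w(c,u,v,z):
    i=r.camera_info(c);T=i['extrinsics']
    d=T[:3,:3]@np.array([(u-i['cx'])/i['fx'],(v-i['cy'])/i['fy'],1]);o=T[:3,3]
    return o+d*(z-o[2])/d[2]
def wrist2w(s,u,v,z):
    i=r.camera_info('wrist');a=np.array([u-i['cx'],v-i['cy']]);q=np.hypot(*a);th=q/i['fx']
    d=np.append(a/max(q,1e-9)*np.sin(th),np.cos(th))
    W=np.eye(4);W[:3,:3]=R.from_quat(s['tool_rot']).as_matrix();W[:3,3]=s['tcp_pos'];W=W@i['T_tool_cam']
    d=W[:3,:3]@d;o=W[:3,3];return o+d*(z-o[2])/d[2]
E
python3 - <<'E'
from h import *
f=lambda x,y,z:px2w('top',255+x/6-.4,165+y/6-.4,z)[:2]
c=[f(*p,.012) for p in((97,42),(668,104),(640,372),(65,303))]
print('base sides',[np.round(np.linalg.norm(c[i]-c[(i+1)%4]),4) for i in range(4)])
d=(c[0]-c[1])+(c[3]-c[2]);yaw=np.arctan2(-d[0],d[1]);print('yaw',yaw,'centre',np.mean(c,0))
O=f(528,222,.076);Rv=np.array([[np.cos(yaw),-np.sin(yaw)],[np.sin(yaw),np.cos(yaw)]])
print('axis',O,np.hypot(*O))
org=O+Rv@[0,.135];print('vice origin',org)
for n,p in dict(pA=(538,317,.091),pB=(440,185,.091),jawtopR=(364,200,.044),jawtopL=(317,200,.044),jawfaceT=(331,93,.044),jawfaceB=(309,305,.044),plateT=(188,112,.043),plateF=(200,112,.043),plateB=(183,258,.043),modc=(247,193,.039)).items():
    w=f(*p);v=Rv.T@(w-org);a=Rv.T@(w-O);print(n,np.round(w,4),'vice',np.round(v*1e3,1),'about axis r,deg',np.round([np.hypot(*a)*1e3,np.degrees(np.arctan2(a[1],a[0]))],1))
s=r.sense();T=R.from_quat(s['tool_rot']).as_matrix();print(T.round(2))
E
```

```text
base sides [np.float64(0.3398), np.float64(0.1587), np.float64(0.3399), np.float64(0.1554)]
yaw -0.09478207681809903 centre [0.58641682 0.01212163]
axis [ 0.57484948 -0.07892843] 0.5802427270554464
vice origin [0.58762591 0.05546563]
pA [ 0.5218 -0.0843] vice [ -52.3 -145.4] about axis r,deg [  53.3 -168.8]
pB [ 0.5937 -0.029 ] vice [ 14.  -83.5] about axis r,deg [53.4 74.8]
jawtopR [0.5873 0.0135] vice [  3.6 -41.8] about axis r,deg [93.3 87.8]
jawtopL [0.5868 0.0406] vice [  0.6 -14.9] about axis r,deg [120.1  89.7]
jawfaceT [0.6487 0.0338] vice [ 62.9 -15.8] about axis r,deg [134.8  62.2]
jawfaceB [0.5264 0.0439] vice [-59.8 -17.3] about axis r,deg [132. 117.]
plateT [0.6363 0.1161] vice [42.7 65. ] about axis r,deg [204.5  78. ]
plateF [0.6364 0.1092] vice [43.5 58.1] about axis r,deg [198.   77.3]
plateB [0.552  0.1169] vice [-41.3  57.8] about axis r,deg [197.2 102.1]
modc [0.5903 0.0812] vice [ 0.2 25.9] about axis r,deg [160.9  89.9]
[[ 0.91  0.41 -0.  ]
 [ 0.41 -0.91  0.  ]
 [-0.   -0.   -1.  ]]
```

```bash
cat >> h.py <<'E'
yaw=-0.0948;AX=np.array([.5748,-.0789]);RAD=.055;D=.0165   # D: finger centre trails peg centre
def quat(psi): 
    c,s=np.cos(psi),np.sin(psi);return R.from_matrix([[c,s,0],[s,-c,0],[0,0,-1]]).as_quat()
def pose(pd,z,gap=0.,flip=0):
    """TCP behind a peg at vice direction pd (deg), gap (m) back from touching; push along tool x"""
    a=np.radians(pd)+yaw;n=np.array([np.cos(a),np.sin(a)]);t=np.array([n[1],-n[0]])
    p=AX+RAD*n-(D+gap)*t
    return np.append(p,z),quat(np.arctan2(t[1],t[0])+np.pi*flip)
E
python3 - <<'E'
from h import *
for fl in(0,1):
    for pd in(260,230,191,150,120,100,80):
        for z in(.087,.20):
            p,q=pose(pd,z,flip=fl);j=r.solve_ik(p,q);print(fl,pd,z,p.round(3),None if j is None else np.round(j,2))
E
```

```text
0 260 0.087 [ 0.576 -0.136  0.087] [ 0.59  0.4  -0.53  1.76  0.23  1.05  1.28]
0 260 0.2 [ 0.576 -0.136  0.2  ] [ 0.6   0.29 -0.54  1.64  0.15  1.25  1.34]
0 230 0.087 [ 0.547 -0.129  0.087] [ 0.6   0.34 -0.52  1.83  0.19  1.02  0.78]
0 230 0.2 [ 0.547 -0.129  0.2  ] [ 0.6   0.22 -0.51  1.71  0.11  1.24  0.84]
0 191 0.087 [ 0.522 -0.101  0.087] [ 0.54  0.27 -0.49  1.91  0.15  1.    0.08]
0 191 0.2 [ 0.522 -0.101  0.2  ] [ 0.56  0.15 -0.49  1.79  0.08  1.22  0.14]
0 150 0.087 [ 0.52  -0.06   0.087] [ 0.46  0.26 -0.48  1.92  0.14  0.99 -0.7 ]
0 150 0.2 [ 0.52 -0.06  0.2 ] [ 0.48  0.14 -0.49  1.8   0.07  1.22 -0.64]
0 120 0.087 [ 0.537 -0.036  0.087] [ 0.4   0.28 -0.48  1.89  0.15  1.   -1.28]
0 120 0.2 [ 0.537 -0.036  0.2  ] [ 0.43  0.17 -0.49  1.77  0.08  1.22 -1.23]
0 100 0.087 [ 0.554 -0.025  0.087] [ 0.36  0.31 -0.46  1.85  0.16  1.01 -1.65]
0 100 0.2 [ 0.554 -0.025  0.2  ] [ 0.39  0.2  -0.48  1.73  0.1   1.23 -1.61]
0 80 0.087 [ 0.574 -0.021  0.087] [ 0.32  0.34 -0.42  1.81  0.16  1.03 -2.01]
0 80 0.2 [ 0.574 -0.021  0.2  ] [ 0.35  0.24 -0.46  1.69  0.11  1.24 -1.97]
1 260 0.087 [
[... 373 characters left out ...]
.46]
1 191 0.2 [ 0.522 -0.101  0.2  ] [-1.03  0.31  1.35  1.85 -0.32  1.24 -2.62]
1 150 0.087 [ 0.52  -0.06   0.087] [ 0.95  0.43 -1.09  1.9   0.43  1.07  2.21]
1 150 0.2 [ 0.52 -0.06  0.2 ] [ 1.    0.26 -1.1   1.78  0.24  1.25  2.36]
1 120 0.087 [ 0.537 -0.036  0.087] [ 0.89  0.47 -1.09  1.87  0.47  1.09  1.62]
1 120 0.2 [ 0.537 -0.036  0.2  ] [ 0.93  0.3  -1.1   1.75  0.28  1.26  1.76]
1 100 0.087 [ 0.554 -0.025  0.087] [ 0.54  0.35 -0.67  1.84  0.25  1.03  1.42]
1 100 0.2 [ 0.554 -0.025  0.2  ] [ 0.55  0.23 -0.67  1.73  0.15  1.24  1.5 ]
1 80 0.087 [ 0.574 -0.021  0.087] [ 0.47  0.38 -0.61  1.8   0.25  1.04  1.07]
1 80 0.2 [ 0.574 -0.021  0.2  ] [ 0.49  0.26 -0.62  1.68  0.16  1.25  1.14]
```

Run:
```python
from h import *
import cv2
p,q=pose(191,.20,.012)
r.reach(p,q);r.set_gripper(0.0)
s=r.sense();im=r.camera('wrist');cv2.imwrite('pics/w1.png',im[:,:,::-1])
np.savez('w1.npz',tcp_pos=s['tcp_pos'],tool_rot=s['tool_rot'])
print(s['time'],s['tcp_pos'],p,s['finger_gap'],s['ft_force'])
```

```text
4.7 [ 0.52283722 -0.11261975  0.20002866] [ 0.52282499 -0.11260234  0.2       ] 0.004155919164778649 [ 0.64199915 -0.41131532  0.5565223 ]
```

View pics/w1.png

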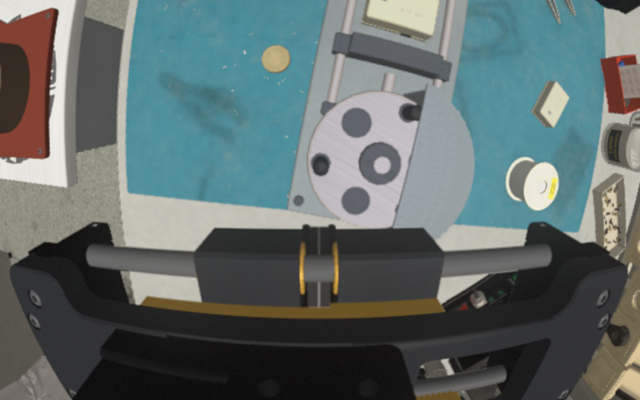

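The wrist view shows the hub top at about (380,164), peg A at (321,164), and peg B at (409,111) by the guard edge. The jaw lies along (335–450, 32–75), with the box beyond it.

Run:
```python
from h import *
import cv2
s=dict(np.load('w1.npz'));im=cv2.imread('pics/w1.png')
cv2.imwrite('pics/w1c.png',cv2.resize(im[0:240,290:490],None,fx=2.5,fy=2.5,interpolation=cv2.INTER_CUBIC))
for n,p in dict(hub=(380,164,.076),A=(320.5,164,.091),B=(409,111,.091)).items():
    print(n,wrist2w(s,*p)[:2].round(4))
```

```text
hub [ 0.5757 -0.0799]
A [ 0.5227 -0.0829]
B [ 0.5916 -0.0301]
```

View pics/w1c.png

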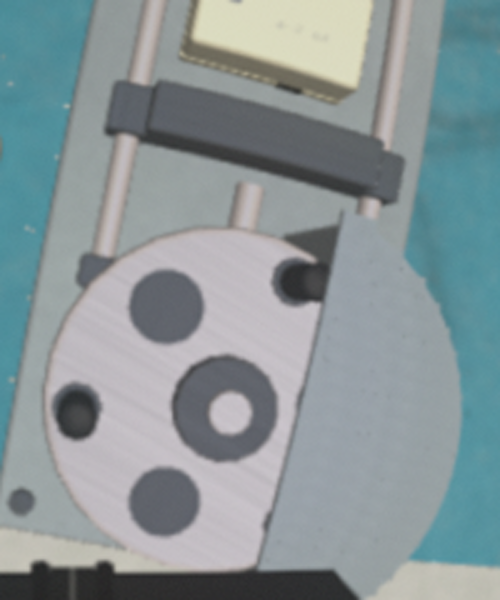

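```bash
sed -i 's/AX=np.array(\[.5748,-.0789\])/AX=np.array([.5753,-.0794])/' h.py
cat >> h.py <<'E'
ZW,ZH=.087,.132
def stroke(p0,p1,vel=.08,gap=.006,step=20):
    p,q=pose(p0,ZH,gap);r.reach(p,q)
    p,q=pose(p0,ZW,gap);hit=r.movel(p,vel=.12,force_limit=12)
    s=r.sense();f0=s['ft_force'];print('down',hit,round(s['time'],2),f0.round(1))
    if hit: return
    n=max(1,int(np.ceil((p0-p1)/step)));F=[]
    for a in np.linspace(p0,p1,n+1)[1:]:
        p,q=pose(a,ZW);h=r.movel(p,q,vel=vel,force_limit=25);F.append(round(float(np.linalg.norm(r.sense()['ft_force']-f0)),1))
        if h: print('FORCE STOP at',a);break
    p,q=pose(a,ZW,.004);r.movel(p,q,vel=.08)
    p[2]=ZH;r.movel(p,q,vel=.15)
    print('stroke end',a,F,round(r.sense()['time'],2))
E
python3 - <<'E'
from h import *
import cv2
stroke(190,90)
im=r.camera('top')[165:265,255:385,::-1];cv2.imwrite('pics/t2.png',cv2.resize(im,None,fx=6,fy=6,interpolation=cv2.INTER_CUBIC))
s=r.sense();cv2.imwrite('pics/w2.png',r.camera('wrist')[:,:,::-1]);np.savez('w2.npz',tcp_pos=s['tcp_pos'],tool_rot=s['tool_rot'])
E
```

```text
down False 5.65 [-0.9 -0.1 -0.5]
stroke end 90.0 [1.1, 1.8, 0.7, 1.1, 1.2] 8.85
```

View pics/w2.png

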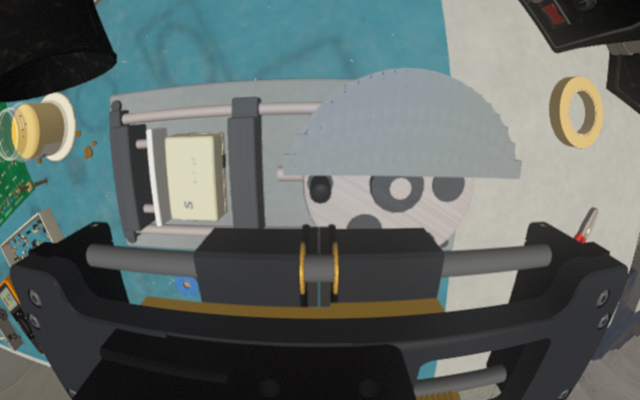

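The wrist view shows one peg at (320,185), by the guard edge, and the hub at (400,187). Next I check its angle.

Run:
```python
from h import *
s=dict(np.load('w2.npz'))
for n,p in dict(hub=(401,187,.076),A=(320,185,.091)).items():
    w=wrist2w(s,*p)[:2];d=w-AX;print(n,w.round(4),np.hypot(*d).round(4),np.degrees(np.arctan2(d[1],d[0])-yaw).round(1))
print(s['tcp_pos'],pose(90,ZH,.004)[0])
```

```text
hub [ 0.5786 -0.081 ] 0.0037 -20.3
A [ 0.5886 -0.0263] 0.0547 81.4
[ 0.55975899 -0.02282013  0.13147195] [ 0.56009824 -0.02270647  0.132     ]
```

View pics/t2.png

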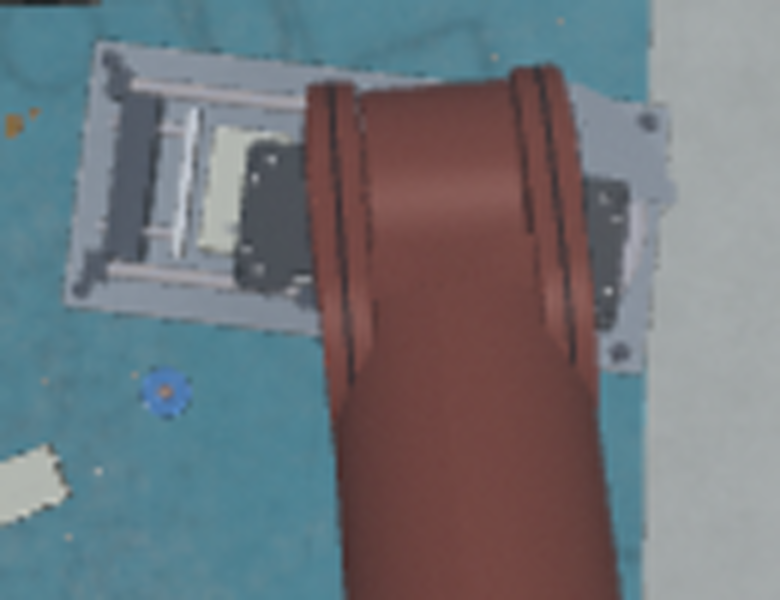

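Run:
```python
from h import *
import cv2
for k in range(3): stroke(210,90)
p,q=pose(190,.2,.012);r.reach(p,q)
s=r.sense();cv2.imwrite('pics/w3.png',cv2.resize(r.camera('wrist')[0:240,290:490,::-1],None,fx=2.5,fy=2.5,interpolation=cv2.INTER_CUBIC));np.savez('w3.npz',tcp_pos=s['tcp_pos'],tool_rot=s['tool_rot'])
print(s['time'])
```

```text
down False 11.41 [ 0.8 -0.1  1.1]
stroke end 90.0 [1.1, 1.1, 2.0, 1.5, 2.4, 1.6] 15.11
down False 17.57 [-1.  -1.3  0.5]
stroke end 90.0 [1.2, 1.4, 2.0, 1.9, 2.4, 1.1] 21.27
down False 23.73 [-0.3  0.4 -0.3]
stroke end 90.0 [0.8, 0.4, 1.5, 1.0, 0.9, 0.5] 27.43
29.1
```

View pics/w3.png

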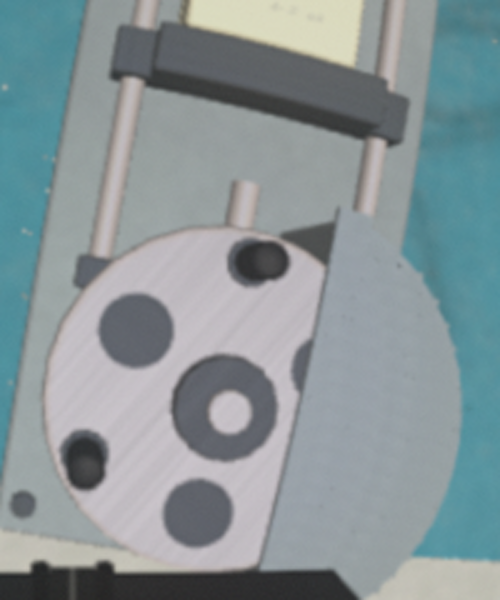

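Pegs now show at crop (268,262) and (86,467). The jaw, at crop (160–390, 30–100), has reached the box.

Run:
```python
from h import *
c,s_=np.cos(yaw),np.sin(yaw);Rv=np.array([[c,-s_],[s_,c]])
for f,P in(('w1',dict(hub=(231,413,.076),A=(77,411,.091),B=(306,282,.091),jn=(155,137,.044),jf=(375,190,.044),jfn=(160,82,.044),jff=(382,138,.044))),('w3',dict(hub=(231,413,.076),A=(268,262,.091),C=(86,467,.091),jn=(160,74,.044),jf=(383,128,.044),jfn=(163,23,.044),jff=(387,78,.044)))):
    s=dict(np.load(f+'.npz'))
    for n,(u,v,z) in P.items():
        w=wrist2w(s,290+u/2.5-.3,v/2.5-.3,z)[:2]
        if n=='hub': H=w
        d=Rv.T@(w-H);print(f,n,w.round(4),'vice rel hub mm',(d*1e3).round(1),np.degrees(np.arctan2(d[1],d[0])).round(1))
```

```text
w1 hub [ 0.5777 -0.0805] vice rel hub mm [0. 0.] 0.0
w1 A [ 0.5227 -0.083 ] vice rel hub mm [-54.6  -7.7] -172.0
w1 B [ 0.5944 -0.031 ] vice rel hub mm [11.9 50.9] 76.8
w1 jn [0.543  0.0198] vice rel hub mm [-44.1  96.5] 114.6
w1 jf [0.634  0.0132] vice rel hub mm [47.1 98.5] 64.4
w1 jfn [0.5429 0.0425] vice rel hub mm [-46.4 119.1] 111.3
w1 jff [0.6351 0.0356] vice rel hub mm [ 46.1 121. ] 69.1
w3 hub [ 0.5778 -0.0807] vice rel hub mm [0. 0.] 0.0
w3 A [ 0.5816 -0.0266] vice rel hub mm [-1.4 54.1] 91.5
w3 C [ 0.5274 -0.101 ] vice rel hub mm [-48.3 -25. ] -152.6
w3 jn [0.545  0.0461] vice rel hub mm [-44.7 123. ] 110.0
w3 jf [0.6373 0.0385] vice rel hub mm [ 47.9 124.2] 68.9
w3 jfn [0.5447 0.068 ] vice rel hub mm [-47.1 144.8] 108.0
w3 jff [0.638  0.0606] vice rel hub mm [ 46.5 146.4] 72.4
```

Run:
```python
from h import *
import cv2
stroke(210,108,vel=.06)
p,q=pose(190,.2,.012);r.reach(p,q)
s=r.sense();im=r.camera('wrist')[:,:,::-1];np.savez('w4.npz',tcp_pos=s['tcp_pos'],tool_rot=s['tool_rot'])
a=cv2.resize(im[0:240,290:490],None,fx=2.5,fy=2.5,interpolation=cv2.INTER_CUBIC)
r.reach([.46,-.30,.3],q)   # clear of the vice
t=r.camera('top')[165:265,255:385,::-1];cv2.imwrite('pics/w4.png',a)
cv2.imwrite('pics/t4.png',cv2.resize(t,None,fx=6,fy=6,interpolation=cv2.INTER_CUBIC));print(r.sense()['time'])
```

```text
down False 30.09 [ 0.2 -0.  -0.7]
stroke end 108.0 [1.0, 0.6, 1.2, 0.5, 1.6, 0.4] 33.58
35.9833
```

View pics/w4.png

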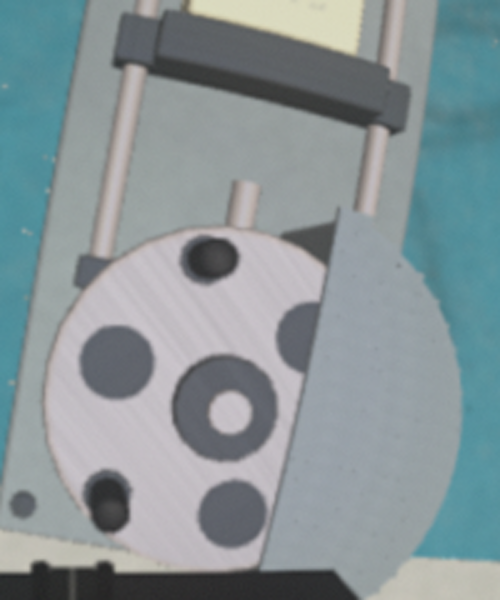

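View pics/t4.png

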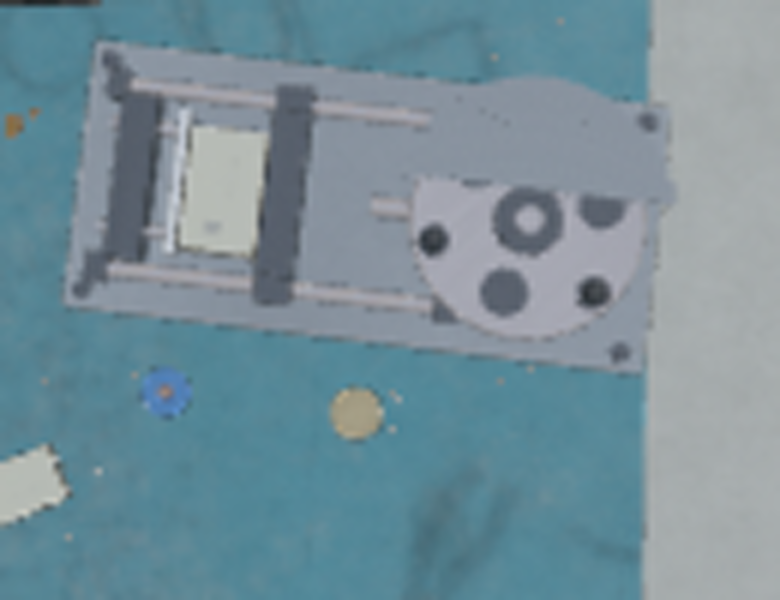

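In the top crop the pegs are at (433,240) and (594,293). The plate's far end has moved from about (192,112) to (183,110), the box sits tight and square against jaw and plate, and the bystanders haven't moved. I'll put numbers on that.

Run:
```python
from h import *
import cv2
c,s_=np.cos(yaw),np.sin(yaw);Rv=np.array([[c,-s_],[s_,c]])
s=dict(np.load('w4.npz'))
for n,(u,v,z) in dict(hub=(231,413,.076),A=(213,259,.091),C=(110,512,.091)).items():
    w=wrist2w(s,290+u/2.5-.3,v/2.5-.3,z)[:2]
    if n=='hub': H=w
    d=Rv.T@(w-H);print(n,np.degrees(np.arctan2(d[1],d[0])).round(1))
# plate / jaw shift between top pictures, sub-pixel by phase correlation
a=cv2.cvtColor(cv2.resize(cv2.imread('pics/top0.png')[165:265,255:385],None,fx=6,fy=6,interpolation=cv2.INTER_CUBIC),6);b=cv2.imread('pics/t4.png',0)
def sh(x0,x1,y0,y1,m,thr=None):
    t=a[y0:y1,x0:x1];S=b[y0-12:y1+12,x0-m:x1+15];q=cv2.matchTemplate(S,t,cv2.TM_CCOEFF_NORMED);_,v,_,l=cv2.minMaxLoc(q);return l[0]-m,l[1]-12,round(v,2)
for n,k in dict(plate=(168,202,100,265,30),fixed=(110,160,90,265,30),jaw=(305,370,90,312,90)).items():
    d=sh(*k);u,v=(k[0]+k[1])/2,(k[2]+k[3])/2
    f=lambda x,y:px2w('top',255+x/6,165+y/6,.044)[:2]
    print(n,d,'mm along vice',(Rv.T@(f(u+d[0],v+d[1])-f(u,v))*1e3).round(1))
```

```text
hub 0.0
A 111.1
C -133.6
plate (-8, -2, 0.52) mm along vice [0.6 4.7]
fixed (0, 0, 1.0) mm along vice [0. 0.]
jaw (-53, -6, 0.93) mm along vice [-0.  30.7]
```

```bash
python3 -c "
from plant import r
r.wait(.3);print(r.job_done(),r.sense()['time'])"
```

```text
the job is handed in; nothing more can be done
the job is handed in; nothing more can be done
```

The job is handed in: the wheel was wound to about 17.9 rad and the box is clamped square, with the sprung plate pressed back about 4.7 mm by camera; the bystanders in view were unmoved and the arm was clear at about 36 s of 67 s.

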